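Clamp the carving panel

TASK

With the fingertips, push the loose carved panel along the fixture board until its far end is right up against the end stop. Then push the spokes of the handwheel round anticlockwise (seen from above) until the moving jaw clamps the panel firmly against the fixed jaw and it stays clamped after you let go. Push only: do not pick up or tip the panel, do not push the moving jaw itself, and leave the other things on the bench alone.

Things in the scene. Friction and masses are not known exactly. Their poses are not given: they have to be found in the camera images.
- bed: Plywood fixture board fixed to the bench, 280 (x) x 380 (y) x 18 mm thick. Origin: centre of its underside, on the bench. x runs away from the robot along the clamp's jaws, y to the left, z up. All positions 'on the board' in the other entries are in this frame, in mm (x, y, z).
- panel: Loose light wooden panel, a leaf carved on top, 140 (x) x 80 (y) x 30 mm high, 0.15 to 0.31 kg, lying on the board between the jaws, its axes within 0.06 rad of the board's. Origin: centre of its underside (z 18 on the board). Against the end stop its origin is at x 30 on the board; pressed on the fixed jaw, at y -115.
- endstop: Low dark wooden block fixed on the board at its far side, 20 (x) x 70 (y) x 22 mm high; origin: centre of its underside, at (110, -115, 18). The face that the panel's far end goes against is at x 100, facing the robot.
- fence: Fixed jaw: dark wooden block on the board's right edge, 160 (x) x 25 (y) x 36 mm high; origin: centre of its underside, at (30, -167.5, 18). Its clamping face is at y -155, facing left (+y).
- jaw: Moving jaw on the panel's left: dark wooden block 120 (x -30 to 90) x 22 (y) x 34 mm high (top z 52); a steel rack bar 14 mm high (x -34 to -20) runs left from it under the wheel. Origin: bottom centre of its clamping face, facing right (-y); at y -25 on the board when the wheel reads 0. Slides right 20 mm per rad of the wheel, which alone should move it.
- jaw_face (a point): Centre of the moving jaw's clamping face, 17 mm above the board.
- wheel (a joint): Angle of the four-spoked handwheel (rad), vertical axle; grows anticlockwise seen from above, closing the jaw: 0 open, 2.95 its stop. Starts at 0 to 0.5; at about 2.5 the panel is clamped. A stiff hub (0.35 N m friction) keeps it where it is left and holds the squeeze: 4 N on a spoke turns it; leaning on a spoke with about 10 N once the jaws are closed clamps well.
- wheel_hub (a point): Centre of the handwheel, on its axle, at (0, 85, 75) on the board: the height of the spokes' centre line. Hub 42 mm across, top at z 98. A finger lowered between the spokes to tip height z 55 has room on the near, left and far sides of the hub, but on the right side the moving jaw is close below (12 mm under the spokes).
- spoke_end (a point): Outer end of one of four equal level spokes, 90 degrees apart, 110 mm from the axle: steel rod 12 mm thick, then from 50 mm outwards a round wooden handle 16 to 22 mm thick (z 64 to 86). The direction from wheel_hub to it gives the spokes' angle (along the board's x when the wheel reads 0).
- wax_tin: Flat round aluminium wax tin, 44 mm across, 22 mm high, on the fixture board's far left corner. Origin on its underside. Only in the way: leave it alone.
- gouge: Carving gouge lying on the bench beyond the fixture, wooden handle, about 200 mm long. Origin on its underside. Only in the way: leave it alone.
- mallet: Wooden mallet lying to the left of the fixture, head 70 mm across and 100 mm long; about 200 mm long overall. Origin on its underside. Only in the way: leave it alone.
- glue: White glue bottle, 52 mm across, 120 mm high, to the right of the fixture. Origin on its underside. Only in the way: leave it alone.
- pencil_pot: White pot, 64 mm across and 90 mm high, with pencils standing to 170 mm, near the left front corner of the fixture. Origin on its underside. Only in the way: leave it alone.
- offcut: Small wooden offcut 90 x 40 x 25 mm, to the right of the fixture. Origin on its underside. Only in the way: leave it alone.
- brush: Small brush, 170 mm, lying near the right front corner of the fixture. Origin on its underside. Only in the way: leave it alone.

How it is judged (in metres and radians):
On the way, in this order (a step that is already met when the one before it is completed fails the run):
1. the panel's far end is against the end stop (gap under 4.5 mm), the jaws not closed yet (x of panel in the frame of bed above 0.0255 m and contact force between jaw and panel below 1 N), for 0.2 s.
2. the wheel has been turned until the moving jaw presses the panel on the fixed jaw (over 4 N) (contact force between each of jaw, fence and panel above 4 N), for 0.2 s.
At the end, for the whole second after the job is handed in: The panel lies flat on the board, within 6 mm of the end stop, square between the jaws (0.04 rad), at rest, and both jaws press on it with more than 4 N with the robot clear (all of step 2 and x of panel in the frame of bed above 0.024 m and angle between the x axis of panel and the x axis of bed, either way round below 0.04 rad and z of panel in the frame of bed below 0.021 m and angle between panel's own z axis and vertical below 0.05 rad and linear speed of panel below 0.01 m/s); the robot touches nothing.
It fails at once if the panel was lifted more than 10 mm off the board or tipped (z of panel in the frame of bed above 0.028 m or angle between panel's own z axis and vertical above 0.25 rad).
It fails at once if the moving jaw was pushed with the fingers (over 4 N) instead of the wheel (contact force between the fingers and jaw above 4 N).
It fails at once if a bystander was shifted more than 30 mm (distance of any of wax_tin, gouge, mallet, glue, pencil_pot, offcut, brush from where it was at the start of the episode above 0.03 m).
It also fails if it takes over 72 s, if anything falls off the work surface, if the arm or the gripper's body presses on something with over 40 N, if the wrist force passes 120 N, or if a joint passes its speed limit or range.

ROBOT

A 7-joint arm with a two-finger parallel gripper is mounted at the origin on the work surface. World frame = base frame: x ahead of the robot, y to its left, z up, the work surface at z = 0. Lengths are in mm, angles in degrees, forces in N, time in s.
With the tool pointing down it reaches from about 425 to 875 mm from the base axis. Payload 8.4 kg.
Tool frame: the origin (TCP) lies midway between the tips of the shut fingers; the grasp point (between the pads) lies grasp_offset behind it (grasp_offset is the distance from the TCP to the grasp point, in mm); z points along the fingers, y is the direction in which the jaws open and shut (so a half turn about z gives the same grasp; the last joint's range is limited). The gripper opens to 87 mm and grips with 3 to 60 N. Pads are 19 mm wide; open, the fingers measure 117 mm over their backs; the gripper's body (75 mm by 190 mm) begins 51 mm behind the grasp point.
Start: joints at [-79.366, 19.091, 2.286, 83.961, -0.768, 76.965, -3.352], TCP at [182.629, 623.787, 222.546] pointing down, gripper open.
Joint ranges: [-147.57, 147.57], [-21.85, 119.76], [-74.77, 79.35], [14.55, 137.4], [-85.83, 265.84], [4.83, 119.75], [-152.11, 152.11]. Speed limits (degrees/s): [127.2, 127.2, 159.86, 159.86, 180, 180, 180].

INTERFACE

Orientations are given as [roll, pitch, yaw] about the fixed x, y, z axes, in that order (R = Rz(yaw) Ry(pitch) Rx(roll)).
In Python, from cell import sense, read_camera, camera_model, job_done, grasp_offset gives the robot as it stands. The module is installed in compiled form; this text tells all that it offers.
- The arm moves only by the tool apply_moves, never from a script. Its arguments are lists of equal length, an entry for each row: "fingers": the gripper command: -1 is fully open, 1 is shut, values between are in proportion; "dp": the shift along the tool's x, y, z in units of 60 mm (1.0 is 60 mm), a list of three; "turn": the turn, a rotation vector about the tool's x, y, z in units of 8 degrees (1.0 is 8 degrees), a list of three. In form: {"fingers": [fingers, ...], "dp": [[tx, ty, tz], ...], "turn": [[ax, ay, az], ...]}. A call has 1 to 20 rows; each row is the pose to reach, as a shift and turn from the pose commanded when the call began, along the tool's axes at that moment; what a row does not reach only later rows make up. A row lasts 1/8 s, in which the tool goes at most 62.5 mm and 10.7 degrees, less where a joint would pass 70% of its speed; a pose out of reach is approached as far as the arm can. A call with a gripper value outside its range is refused whole. The fingers move at their own pace and stop on an object; "grip_force" is the grip in N (left out, the last holds). Time passes only in rows, so rows that repeat a pose let the fingers close. It gives the time, the measured TCP pose, the force and the opening at its end, in the units of the state.
- sense(): the state, without advancing time (a new reading comes with each control period).
- read_camera(name): name is "scene" or "top" or "wrist"; returns the picture (420x560x3 uint8, blue, green, red); there is no depth.
- camera_model(name): a dict with "fx", "fy", "cx", "cy" (pixels), "R" (3x3) and "t" (3): a world point X has camera coordinates R X + t. Camera axes: x right, y down, z forward; pixel columns grow to the right and rows downward; lengths in mm; the calibration is good to about 2 mm. A picture is of the moment at which its call begins: read the wrist's pose just before it. camera_model takes no time and is no camera call; for the wrist camera it gives the pose at the moment of the call.
- job_done(): hands the job in, once; it reports no verdict.
The state is a dict: "clock": time; "joints": joint angles; "joint_velocities": joint speeds; "tau": joint torques, N m; "tcp_pos": TCP position; "ee_rot": TCP orientation; "force": force on the tool from outside, world axes, zero at the start; "ft_torque": the same for the moment, N m; "opening": finger opening in mm.
Only numpy, scipy, OpenCV 4.12 (cv2) and the standard library are available. Lean on these libraries where they do the work, as an engineer would, in place of code of your own. Each camera call takes 0.05 s, during which the arm holds its last target. There are 200 camera calls.

## Working session

There is one attempt and no reset: what is moved stays moved. The work goes in short steps, Python scripts to look and compute and a tool call to move; the robot and the scene stay as the last step left them, time stands still between calls to the robot, and variables do not carry over. Pictures are saved under pics/ and viewed, about 8 in all and at most 12, crops included, and the job is handed in when it is done.

Besides the shell and the picture viewer there is one more tool, called after "Call:" as name(argument=value, ...) on one line, values as JSON. apply_moves: Moves the arm, as the interface text tells. Its arguments: {"type":"object","properties":{"fingers":{"type":"array"},"dp":{"type":"array"},"turn":{"type":"array"},"grip_force":{"type":"number"}},"required":["fingers","dp","turn"]}

```bash
mkdir -p pics; ls; python3 - <<'E'
from cell import *
import cv2, numpy as np
print(sense(), grasp_offset)
for n in("top","scene"):
    m=camera_model(n);print(n,{k:np.round(v,3).tolist() for k,v in m.items()})
    cv2.imwrite(f"pics/{n}0.png",cv2.resize(read_camera(n),(800,600),interpolation=cv2.INTER_CUBIC))
E
```

```text
pics
{'clock': 0.0, 'joints': array([-79.36562474,  19.12939204,   2.28530827,  84.0108978 ,
        -0.76600686,  76.96398579,  -3.35243869]), 'joint_velocities': array([ 0.09783521,  0.1037199 ,  0.05651528, -0.00194117, -0.0483359 ,
        0.00970974, -0.0542618 ]), 'tau': array([-1.57634797e-03, -6.56347203e+01,  1.33440178e+00, -4.03804457e+01,
       -5.96896629e-02,  4.51721821e-02,  1.55027610e-04]), 'tcp_pos': array([182.54791129, 623.36363989, 221.68751745]), 'ee_rot': array([-1.79911287e+02,  7.93035624e-03,  1.63679999e+02]), 'force': array([-0.46611003,  0.47174893, -0.04275264]), 'ft_torque': array([ 0.02834994, -0.0247994 ,  0.01175075]), 'opening': 87.01856955965984} 18.700000000000003
top {'fx': 529.997, 'fy': 529.997, 'cx': 272.716, 'cy': 205.861, 'R': [[-0.029, -1.0, 0.01], [-0.997, 0.028, -0.072], [0.072, -0.012, -0.997]], 't': [33.391, 566.212, 1533.848]}
scene {'fx': 396.124, 'fy': 396.124, 'cx': 281.304, 'cy': 208.278, 'R': [[0.191, 0.981, -0.013], [0.528, -0.114, -0.841], [-0.827, 0.154, -0.54]], 't': [-141.947, -220.16, 1433.899]}
```

View pics/top0.png

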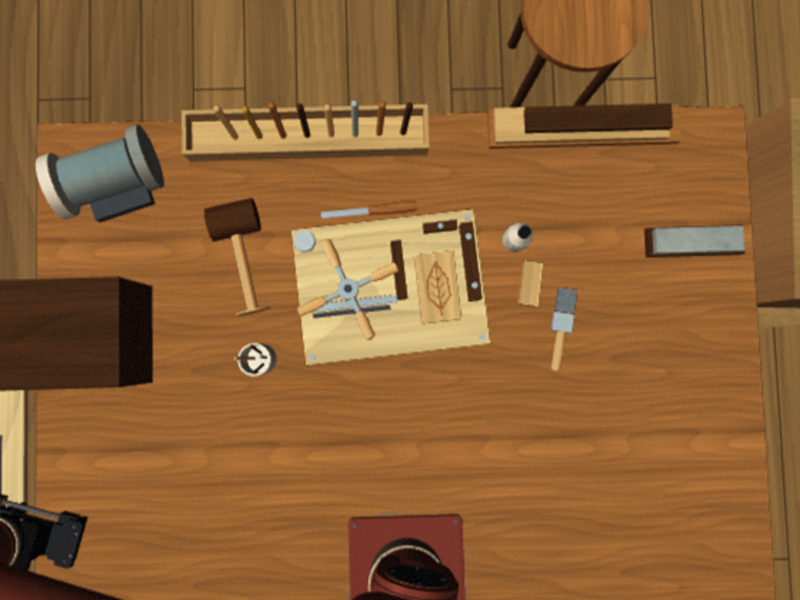

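View pics/scene0.png

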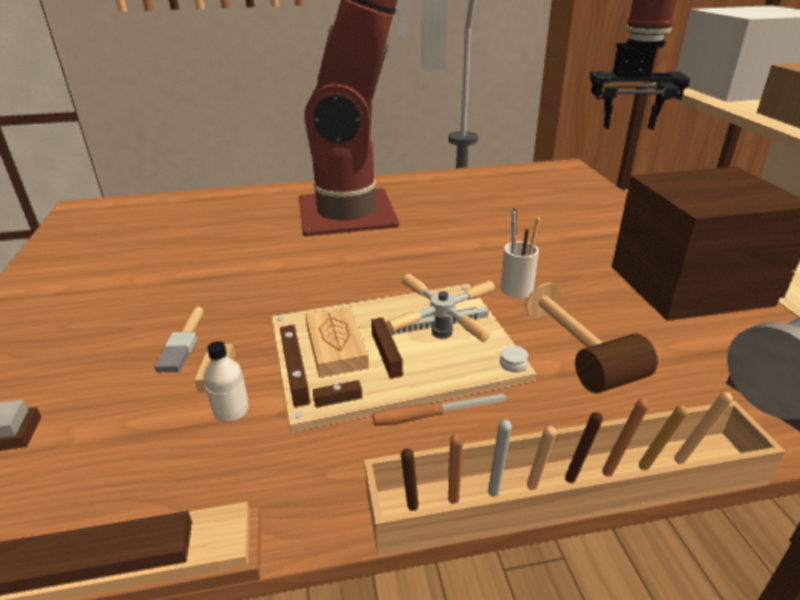

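The overview shows the board with corners at roughly (292,230), (473,210), (490,343) and (307,364) in the 800-px top view. The wheel hub is near (347,288) and the panel near (437,287), with the gripper far off to the left. I'll enlarge the view of the board.

```bash
cat > h.py <<'E'
from cell import *
import cv2, numpy as np
from scipy.optimize import least_squares
def ray(m,uv,z):
    "world point at height z seen at pixel uv"
    R,t=np.array(m['R']),np.array(m['t']); o=-R.T@t
    d=R.T@np.array([(uv[0]-m['cx'])/m['fx'],(uv[1]-m['cy'])/m['fy'],1])
    return o+d*(z-o[2])/d[2]
def proj(m,X):
    c=np.array(m['R'])@np.array(X,float)+np.array(m['t']); return np.array([m['fx']*c[0]/c[2]+m['cx'],m['fy']*c[1]/c[2]+m['cy']])
def crop(n,x0,y0,w,h,s,name):
    cv2.imwrite(name,cv2.resize(read_camera(n)[y0:y0+h,x0:x0+w],None,fx=s,fy=s,interpolation=cv2.INTER_CUBIC))
E
python3 - <<'E'
from h import *
crop("top",195,140,160,120,5,"pics/topc.png")
E
```

```text
(no output)
```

View pics/topc.png

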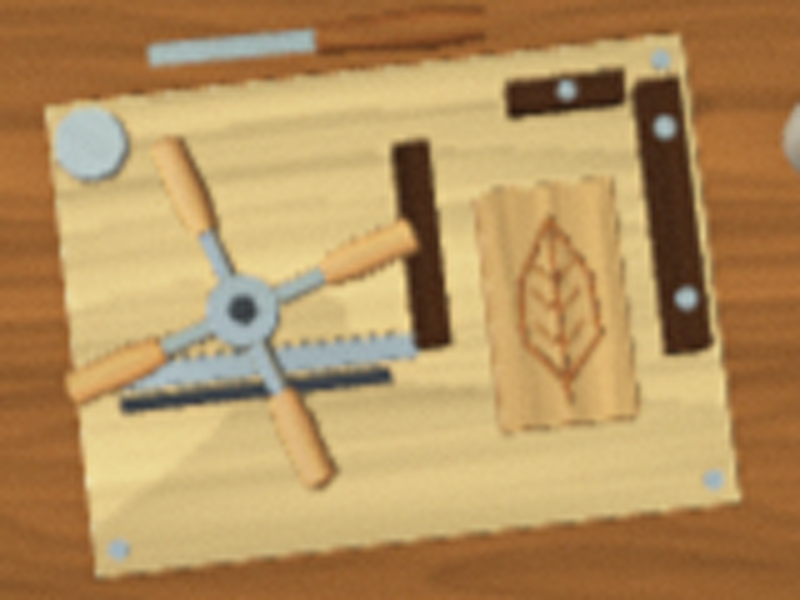

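The crop shows these positions:
- **Board corners:** (46,105), (681,34), (741,500), (97,577).
- **Panel top corners:** (475,200), (612,178), (636,416), (503,432).
- **Spoke ends:** (168,138), (415,235), (322,486), (73,390).
- **Hub top:** (242,309).

```bash
cat >> h.py <<'E'
def nat(u,x0=195,y0=140,s=5): return np.array([x0+(u[0]+.5)/s-.5,y0+(u[1]+.5)/s-.5])
def B(p,board): # board -> world
    X,Y,a=board; c,s=np.cos(a),np.sin(a); return np.array([X+c*p[0]-s*p[1],Y+s*p[0]+c*p[1]])
def Bi(w,board):
    X,Y,a=board; c,s=np.cos(a),np.sin(a); d=np.array(w[:2])-[X,Y]; return np.array([c*d[0]+s*d[1],-s*d[0]+c*d[1]])
E
python3 - <<'E'
from h import *
m=camera_model("top")
bc=[(46,105),(681,34),(741,500),(97,577)]; bb=[(140,190),(140,-190),(-140,-190),(-140,190)]
W=[ray(m,nat(u),18)[:2] for u in bc]
r=least_squares(lambda q:np.concatenate([B(p,q)-w for p,w in zip(bb,W)]),[650,0,0])
b=r.x;print("board",b.round(4).tolist(),np.degrees(b[2]),r.fun.round(1))
for u in [(475,200),(612,178),(636,416),(503,432)]:print("panel",Bi(ray(m,nat(u),48),b).round(1))
P=[Bi(ray(m,nat(u),48),b) for u in [(475,200),(612,178),(636,416),(503,432)]]
print(np.mean(P,0), [np.degrees(np.arctan2(*(P[i]-P[j])[::-1])) for i,j in((0,3),(1,2))])
h=Bi(ray(m,nat((242,309)),98),b);print("hub",h)
for u in [(168,138),(415,235),(322,486),(73,390)]:
    d=Bi(ray(m,nat(u),75),b)-[0,85];print("spoke",d.round(1),np.hypot(*d),np.degrees(np.arctan2(d[1],d[0])))
for n,u,z in[("fence n-left",(664,353),54),("fence far-left",(634,85),54),("stop near left",(508,117),40),("jaw near right",(450,347),52),("jaw far right",(429,140),52)]:print(n,Bi(ray(m,nat(u),z),b).round(1))
print("hub w",B((0,85),b))
np.save("b.npy",b)
E
```

```text
board [584.0929, 15.8533, 0.0876] 5.018275355277007 [ 0.2  0.9  1.3 -1.  -1.  -0.5 -0.5  0.6]
panel [ 51.  -54.1]
panel [  54.6 -134.5]
panel [ -83.8 -131.3]
panel [-84.  -54.2]
[-15.55715458 -93.52958697] [np.float64(0.02481956886315095), np.float64(-1.3060551387532797)]
hub [-0.52723841 84.89836677]
spoke [103.2  31.5] 107.90247203909249 16.993638390836367
spoke [  31.9 -101.4] 106.34684491557282 -72.5168135365379
spoke [-103.2  -32.7] 108.22613428158853 -162.38779725110192
spoke [-33.1 100.6] 105.8726226966612 108.21246159225177
fence n-left [ -49.9 -151.1]
fence far-left [ 106.1 -153.1]
stop near left [ 98.1 -79.5]
jaw near right [-32.2 -29.6]
jaw far right [ 88.2 -31.7]
hub w [576.65768548 100.52752584]
```

Everything agrees with the given geometry: the board is at (584, 16) with 5.0° yaw, the wheel reads about 0.30 rad and the panel is at about (-15, -93.5), 45 mm short of the stop. Next I'll write a move helper and check where the pot is.

```bash
cat >> h.py <<'E'
from scipy.spatial.transform import Rotation as Ro
def mv(targets,s=None):
    "targets: list of (board x, board y, z, angle of tool y in board frame deg); prints rows"
    b=np.load("b.npy"); s=s or sense(); R=Ro.from_euler('xyz',s['ee_rot'],degrees=True)
    for x,y,z,a in targets:
        w=np.array([*B((x,y),b),z]); Rt=Ro.from_euler('xyz',[180,0,a+np.degrees(b[2])+90],degrees=True)
        print(w.round(0),"dp",(R.inv().apply(w-s['tcp_pos'])/60).round(2).tolist(),"turn",(np.degrees((R.inv()*Rt).as_rotvec())/8).round(2).tolist())
def st():
    b=np.load("b.npy"); s=sense(); print(s['clock'],"board",Bi(s['tcp_pos'],b).round(1),"z",s['tcp_pos'][2].round(1),s['ee_rot'].round(1),"F",s['force'].round(1),"op",round(s['opening'],1),"j",s['joints'].round(0))
E
python3 - <<'E'
from h import *
m=camera_model("top");b=np.load("b.npy")
for z in(0,90,170):print("pot",z,Bi(ray(m,(179,252),z),b))
mv([(-140,330,215,60),(-125,-95,215,90),(-125,-95,31,90)])
E
```

```text
pot 0 [-118.97667686  292.58970121]
pot 90 [-119.42578123  277.5813777 ]
pot 170 [-119.82498511  264.24064569]
[416. 332. 215.] dp [-5.09, -3.56, 0.12] turn [-0.01, 0.0, 1.08]
[468. -90. 215.] dp [-7.9, -10.07, 0.13] turn [-0.01, -0.0, -2.67]
[468. -90.  31.] dp [-7.9, -10.07, 3.19] turn [-0.01, -0.0, -2.67]
```

Call:
apply_moves(fingers=[0,0,0,0,0,0,0,0,0,0,0,0,0,0,0,0,0,0,0,0], dp=[[-5.1,-3.6,0.1],[-5.1,-3.6,0.1],[-5.1,-3.6,0.1],[-5.1,-3.6,0.1],[-5.1,-3.6,0.1],[-5.1,-3.6,0.1],[-5.1,-3.6,0.1],[-7.9,-10.07,0.1],[-7.9,-10.07,0.1],[-7.9,-10.07,0.1],[-7.9,-10.07,0.1],[-7.9,-10.07,0.1],[-7.9,-10.07,0.1],[-7.9,-10.07,0.1],[-7.9,-10.07,0.1],[-7.9,-10.07,0.1],[-7.9,-10.07,0.1],[-7.9,-10.07,0.1],[-7.9,-10.07,0.1],[-7.9,-10.07,0.1]], turn=[[0,0,0],[0,0,0],[0,0,0],[0,0,0],[0,0,0],[0,0,0],[0,0,0],[0,0,-2.67],[0,0,-2.67],[0,0,-2.67],[0,0,-2.67],[0,0,-2.67],[0,0,-2.67],[0,0,-2.67],[0,0,-2.67],[0,0,-2.67],[0,0,-2.67],[0,0,-2.67],[0,0,-2.67],[0,0,-2.67]])

```text
clock: 2.65
tcp_pos: [467.8, -89.1, 216.6]
ee_rot: [-180.0, -0.0, -174.9]
force: [-0.6, -0.4, -0.6]
opening: 43.4
```

```bash
python3 -c "
from h import *
st();mv([(-125,-95,215,90),(-125,-95,31,90),(-105,-95,31,90)])"
```

```text
2.65 board [-125.1  -94.4] z 216.6 [-180.    -0.  -174.9] F [-0.6 -0.4 -0.6] op 43.4 j [-35.  -3.  39. 109.   2.  73.  99.]
[468. -90. 215.] dp [-0.0, -0.01, 0.03] turn [-0.0, -0.0, 0.01]
[468. -90.  31.] dp [-0.0, -0.01, 3.09] turn [-0.0, -0.0, 0.01]
[488. -88.  31.] dp [-0.33, -0.01, 3.09] turn [-0.0, -0.0, 0.01]
```

Call:
apply_moves(fingers=[0,0,0,0,0,0,0,0], dp=[[0,0,1.0],[0,0,2.0],[0,0,2.7],[0,0,3.0],[0,0,3.1],[0,0,3.1],[0,0,3.1],[0,0,3.1]], turn=[[0,0,0],[0,0,0],[0,0,0],[0,0,0],[0,0,0],[0,0,0],[0,0,0],[0,0,0]])

```text
clock: 3.65
tcp_pos: [468.4, -89.2, 31.3]
ee_rot: [180.0, 0.1, -174.9]
force: [-0.6, -0.3, 1.0]
opening: 43.7
```

Call:
apply_moves(fingers=[0,0,0,0,0,0,0,0,0,0,0,0], dp=[[-0.1,0,0],[-0.2,0,0],[-0.3,0,0],[-0.4,0,0],[-0.5,0,0],[-0.6,0,0],[-0.7,0,0],[-0.8,0,0],[-0.9,0,0],[-1.0,0,0],[-1.0,0,0],[-1.0,0,0]], turn=[[0,0,0],[0,0,0],[0,0,0],[0,0,0],[0,0,0],[0,0,0],[0,0,0],[0,0,0],[0,0,0],[0,0,0],[0,0,0],[0,0,0]])

```text
clock: 5.15
tcp_pos: [527.6, -84.1, 30.6]
ee_rot: [-180.0, 0.0, -175.0]
force: [-0.8, 0.2, -0.7]
opening: 43.8
```

```bash
python3 -c "
from h import *
st();crop('top',195,140,160,120,5,'pics/t2.png')"
```

```text
5.15 board [-65.1 -94.6] z 30.6 [-180.    0. -175.] F [-0.8  0.2 -0.7] op 43.8 j [-29.  20.  39. 113. -15.  52. 113.]
```

View pics/t2.png

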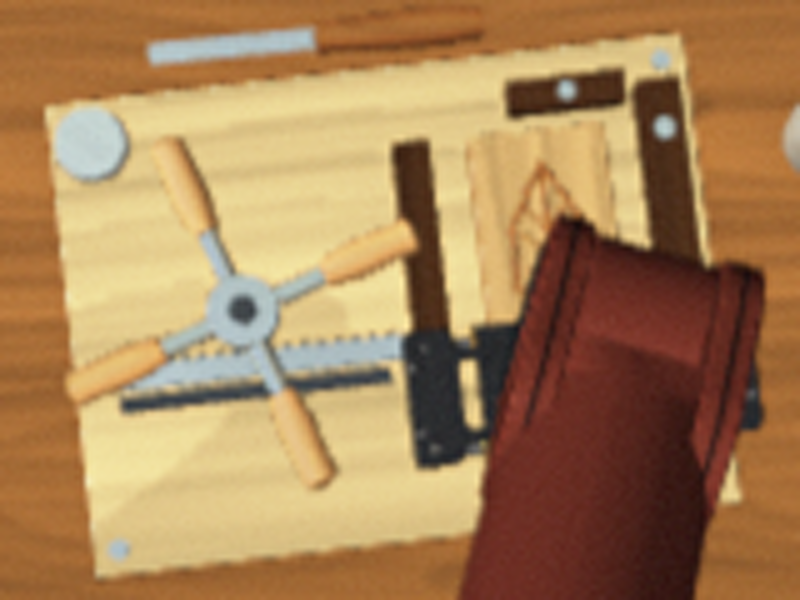

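The picture shows the panel's far corners now at (467,144) and (606,122), so it moved about 30 mm and stayed square. About 15 mm remains to the stop.

Call:
apply_moves(fingers=[0,0,0,0,0,0,0,0], dp=[[-0.06,0,0],[-0.12,0,0],[-0.16,0,0],[-0.2,0,0],[-0.22,0,0],[-0.24,0,0],[-0.25,0,0],[-0.25,0,0]], turn=[[0,0,0],[0,0,0],[0,0,0],[0,0,0],[0,0,0],[0,0,0],[0,0,0],[0,0,0]])

```text
clock: 6.2
tcp_pos: [540.3, -82.9, 30.1]
ee_rot: [180.0, -0.2, -175.0]
force: [-10.2, -0.7, 7.9]
opening: 43.4
```

Call:
apply_moves(fingers=[0,0,0,0], dp=[[-0.02,0,0],[-0.04,0,0],[-0.05,0,0],[-0.05,0,0]], turn=[[0,0,0],[0,0,0],[0,0,0],[0,0,0]])

```text
clock: 6.7
tcp_pos: [540.4, -82.9, 29.7]
ee_rot: [179.9, -0.6, -175.0]
force: [-22.1, 0.4, 18.0]
opening: 43.5
```

```bash
python3 -c "
from h import *
st();crop('top',195,140,160,120,5,'pics/t3.png')"
```

```text
6.7 board [-52.2 -94.5] z 29.7 [ 179.9   -0.6 -175. ] F [-22.1   0.4  18. ] op 43.5 j [-28.  21.  38. 111. -16.  53. 113.]
```

View pics/t3.png

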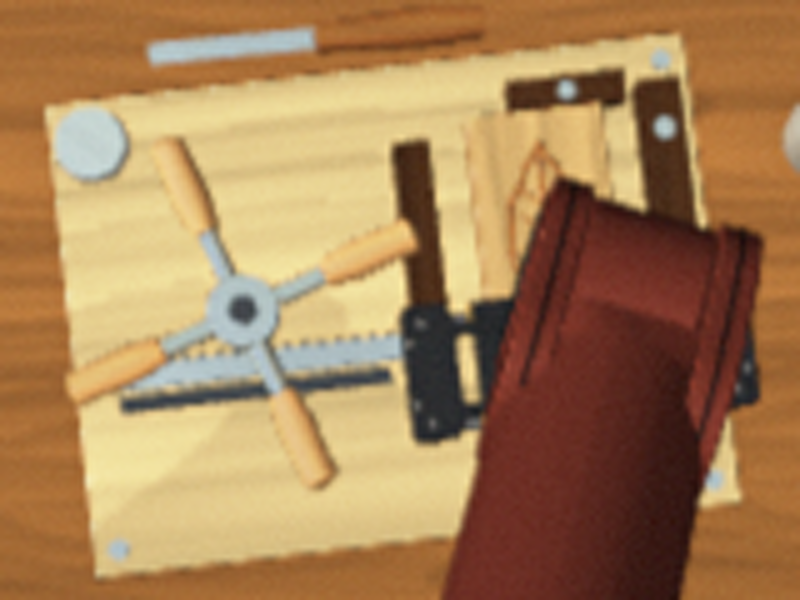

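The push stalled at 22 N and the picture shows the panel's far edge at about row 107-120, touching the stop block, so it is home. I'll back off and rise, then look again.

Call:
apply_moves(fingers=[0,0,0,0,0,0,0,0,0,0,0], dp=[[0.1,0,0],[0.3,0,0],[0.5,0,0],[0.6,0,0],[0.6,0,-0.5],[0.6,0,-1.2],[0.6,0,-2],[0.6,0,-2.7],[0.6,0,-2.7],[0.6,0,-2.7],[0.6,0,-2.7]], turn=[[0,0,0],[0,0,0],[0,0,0],[0,0,0],[0,0,0],[0,0,0],[0,0,0],[0,0,0],[0,0,0],[0,0,0],[0,0,0]])

```text
clock: 8.12
tcp_pos: [508.8, -85.5, 191.3]
ee_rot: [-180.0, -0.1, -175.0]
force: [-0.5, 0.3, -0.1]
opening: 43.5
```

```bash
python3 -c "
from h import *
st();mv([(-90,60,190,30),(85,80,160,0),(85,80,57,0)])"
```

```text
8.125 board [-83.8 -94.3] z 191.3 [-1.80e+02 -1.00e-01 -1.75e+02] F [-0.5  0.3 -0.1] op 43.5 j [-35.   5.  42. 106.  -3.  70. 103.]
[489.  68. 190.] dp [0.1, 2.57, 0.02] turn [-0.01, -0.01, 7.5]
[662. 103. 160.] dp [-2.82, 2.9, 0.52] turn [-0.01, -0.01, 11.25]
[662. 103.  57.] dp [-2.82, 2.9, 2.23] turn [-0.01, -0.01, 11.25]
```

Call:
apply_moves(fingers=[1,1,1,1,1,1,1,1,1,1,1,1,1,1,1,1], dp=[[0,0.7,0],[0,1.4,0],[0,2.1,0],[0,2.6,0],[0,2.6,0],[-0.7,2.7,0.1],[-1.4,2.8,0.2],[-2.1,2.9,0.4],[-2.82,2.9,0.52],[-2.82,2.9,0.52],[-2.82,2.9,0.52],[-2.82,2.9,0.52],[-2.82,2.9,0.52],[-2.82,2.9,0.52],[-2.82,2.9,0.52],[-2.82,2.9,0.52]], turn=[[0,0,1.3],[0,0,2.6],[0,0,3.9],[0,0,5.2],[0,0,6.5],[0,0,7.8],[0,0,9],[0,0,10],[0,0,11.25],[0,0,11.25],[0,0,11.25],[0,0,11.25],[0,0,11.25],[0,0,11.25],[0,0,11.25],[0,0,11.25]])

```text
clock: 10.12
tcp_pos: [662.8, 102.7, 161.5]
ee_rot: [180.0, -0.0, 95.0]
force: [0.0, -0.6, -0.8]
opening: 0.2
```

```bash
python3 -c "
from h import *
st();mv([(85,80,160,0),(85,80,57,0)])
crop('top',195,140,160,120,5,'pics/t4.png')"
```

```text
10.125 board [86.  79.6] z 161.5 [180.  -0.  95.] F [ 0.  -0.6 -0.8] op 0.2 j [-41.  28.  40.  87. -18.  72.   6.]
[662. 103. 160.] dp [0.01, -0.02, 0.02] turn [0.0, -0.0, 0.0]
[662. 103.  57.] dp [0.01, -0.02, 1.74] turn [0.0, -0.0, 0.0]
```

View pics/t4.png

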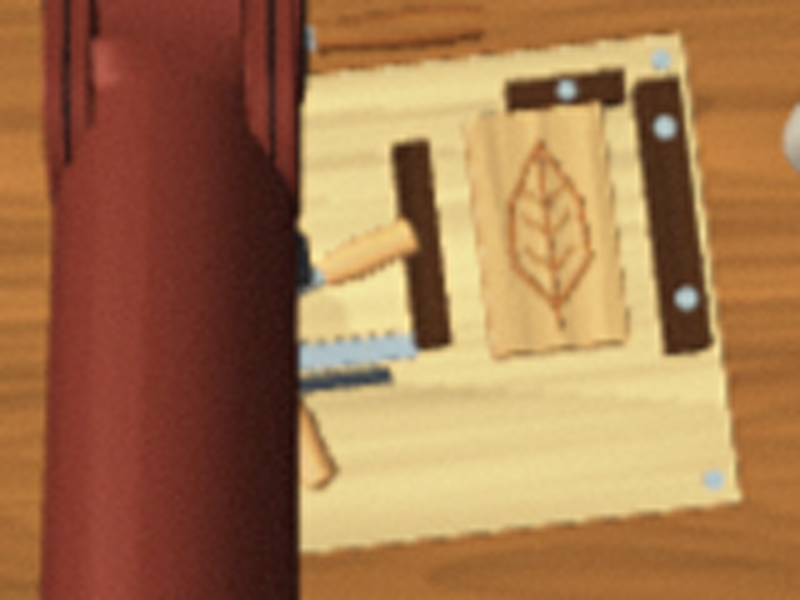

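The panel sits against the stop and square, with its far edge at about (470-603, 105-122), and the fingers are clear of it. Now I'll compute the spoke sweep.

```bash
cat >> h.py <<'E'
def sweep(phis,r=80,d=24,z=57,k=0.4,a0=0):
    out=[]
    for f in phis:
        p=np.radians(f); out.append((r*np.cos(p)+d*np.sin(p),85+r*np.sin(p)-d*np.cos(p),z,a0+k*max(0,f-17)))
    mv(out)
E
python3 -c "
from h import *
sweep(range(12,92,8))"
```

```text
[660. 101.  57.] dp [-0.02, -0.05, 1.74] turn [0.0, -0.0, 0.0]
[659. 113.  57.] dp [0.17, -0.04, 1.74] turn [0.0, -0.0, -0.15]
[657. 124.  57.] dp [0.36, -0.07, 1.74] turn [0.0, -0.0, -0.55]
[653. 135.  57.] dp [0.55, -0.12, 1.74] turn [0.0, -0.0, -0.95]
[647. 145.  57.] dp [0.73, -0.2, 1.74] turn [0.0, -0.0, -1.35]
[640. 155.  57.] dp [0.89, -0.3, 1.74] turn [0.0, -0.0, -1.75]
[632. 163.  57.] dp [1.04, -0.42, 1.74] turn [0.0, -0.0, -2.15]
[623. 170.  57.] dp [1.18, -0.56, 1.74] turn [0.0, -0.0, -2.55]
[613. 176.  57.] dp [1.29, -0.72, 1.74] turn [0.0, -0.0, -2.95]
[602. 180.  57.] dp [1.37, -0.9, 1.74] turn [0.0, -0.0, -3.35]
```

Call:
apply_moves(fingers=[1,1,1,1,1], dp=[[0,0,0.6],[0,0,1.2],[0,0,1.74],[0,0,1.74],[0,0,1.74]], turn=[[0,0,0],[0,0,0],[0,0,0],[0,0,0],[0,0,0]])

```text
clock: 10.8
tcp_pos: [663.6, 102.5, 58.3]
ee_rot: [179.9, 0.0, 95.0]
force: [-0.9, 0.0, -0.0]
opening: 0.1
```

```bash
python3 -c "
from h import *
st();sweep(range(16,97,8))"
```

```text
10.8 board [86.8 79.4] z 58.3 [179.9   0.   95. ] F [-0.9  0.  -0. ] op 0.1 j [-40.  33.  37.  92. -22.  62.   9.]
[660. 107.  57.] dp [0.08, -0.06, 0.02] turn [0.01, 0.0, 0.0]
[658. 118.  57.] dp [0.27, -0.07, 0.02] turn [0.01, 0.0, -0.35]
[655. 130.  57.] dp [0.46, -0.1, 0.02] turn [0.01, 0.0, -0.75]
[650. 140.  57.] dp [0.64, -0.17, 0.02] turn [0.01, 0.0, -1.15]
[644. 150.  57.] dp [0.82, -0.26, 0.02] turn [0.01, 0.0, -1.55]
[636. 159.  57.] dp [0.98, -0.37, 0.02] turn [0.01, 0.0, -1.95]
[628. 167.  57.] dp [1.12, -0.5, 0.02] turn [0.01, 0.0, -2.35]
[618. 173.  57.] dp [1.24, -0.65, 0.02] turn [0.01, 0.0, -2.75]
[608. 178.  57.] dp [1.34, -0.82, 0.02] turn [0.01, 0.0, -3.15]
[596. 182.  57.] dp [1.41, -1.0, 0.02] turn [0.01, 0.0, -3.55]
[585. 184.  57.] dp [1.46, -1.19, 0.02] turn [0.01, 0.0, -3.95]
```

Call:
apply_moves(fingers=[1,1,1,1,1,1,1,1,1,1,1,1,1,1,1,1,1,1,1,1], dp=[[0.08,-0.05,0],[0.18,-0.06,0],[0.27,-0.07,0],[0.37,-0.08,0],[0.46,-0.1,0],[0.55,-0.13,0],[0.64,-0.17,0],[0.73,-0.21,0],[0.82,-0.26,0],[0.9,-0.31,0],[0.98,-0.37,0],[1.05,-0.43,0],[1.12,-0.5,0],[1.18,-0.57,0],[1.24,-0.65,0],[1.29,-0.73,0],[1.34,-0.82,0],[1.38,-0.91,0],[1.41,-1.0,0],[1.41,-1.0,0]], turn=[[0,0,0],[0,0,-0.15],[0,0,-0.35],[0,0,-0.55],[0,0,-0.75],[0,0,-0.95],[0,0,-1.15],[0,0,-1.35],[0,0,-1.55],[0,0,-1.75],[0,0,-1.95],[0,0,-2.15],[0,0,-2.35],[0,0,-2.55],[0,0,-2.75],[0,0,-2.95],[0,0,-3.15],[0,0,-3.35],[0,0,-3.55],[0,0,-3.55]])

```text
clock: 13.3
tcp_pos: [596.1, 182.0, 57.5]
ee_rot: [179.9, 0.0, 123.5]
force: [3.0, -1.1, 0.9]
opening: 0.5
```

```bash
python3 -c "
from h import *
st();sweep(range(88,161,6))
crop('top',195,140,160,120,5,'pics/t5.png')"
```

```text
13.3 board [ 26.5 164.4] z 57.5 [179.9   0.  123.5] F [ 3.  -1.1  0.9] op 0.5 j [-46.  26.  31.  99. -15.  59.  25.]
[596. 182.  57.] dp [-0.01, 0.0, 0.01] turn [0.01, 0.0, 0.01]
[588. 183.  57.] dp [0.09, -0.1, 0.01] turn [0.01, 0.0, -0.29]
[579. 184.  57.] dp [0.18, -0.22, 0.01] turn [0.01, 0.0, -0.59]
[570. 184.  57.] dp [0.26, -0.34, 0.01] turn [0.01, 0.0, -0.89]
[562. 183.  57.] dp [0.33, -0.47, 0.01] turn [0.01, 0.0, -1.19]
[553. 181.  57.] dp [0.38, -0.61, 0.01] turn [0.01, 0.0, -1.49]
[545. 178.  57.] dp [0.41, -0.75, 0.01] turn [0.01, 0.0, -1.79]
[537. 174.  57.] dp [0.43, -0.89, 0.01] turn [0.01, 0.0, -2.09]
[530. 170.  57.] dp [0.44, -1.04, 0.01] turn [0.01, 0.0, -2.39]
[523. 164.  57.] dp [0.43, -1.19, 0.01] turn [0.01, 0.0, -2.69]
[516. 158.  57.] dp [0.4, -1.33, 0.01] turn [0.01, 0.01, -2.99]
[511. 152.  57.] dp [0.36, -1.47, 0.01] turn [0.01, 0.01, -3.29]
[506. 144.  57.] dp [0.31, -1.6, 0.01] turn [0.01, 0.01, -3.59]
```

View pics/t5.png

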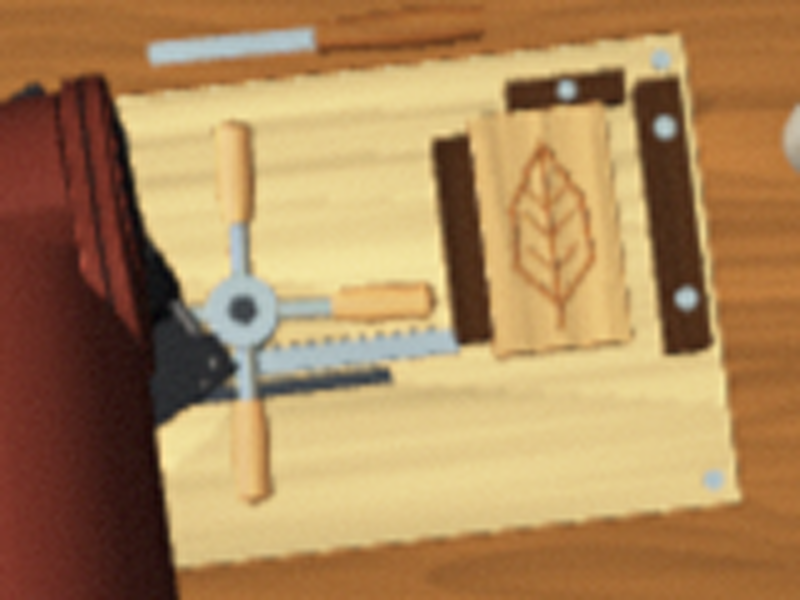

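The wheel has turned to about 88° (a spoke is at (233,125)) and the jaw has just reached the panel's left edge at about x=470. I'll continue at a slower pace.

Call:
apply_moves(fingers=[1,1,1,1,1,1,1,1,1,1,1,1,1,1,1,1], dp=[[0.04,-0.05,0],[0.09,-0.1,0],[0.135,-0.16,0],[0.18,-0.22,0],[0.22,-0.28,0],[0.26,-0.34,0],[0.295,-0.405,0],[0.33,-0.47,0],[0.355,-0.54,0],[0.38,-0.61,0],[0.395,-0.68,0],[0.41,-0.75,0],[0.42,-0.82,0],[0.43,-0.89,0],[0.435,-0.96,0],[0.435,-0.96,0]], turn=[[0,0,-0.15],[0,0,-0.29],[0,0,-0.44],[0,0,-0.59],[0,0,-0.74],[0,0,-0.89],[0,0,-1.04],[0,0,-1.19],[0,0,-1.34],[0,0,-1.49],[0,0,-1.64],[0,0,-1.79],[0,0,-1.94],[0,0,-2.09],[0,0,-2.24],[0,0,-2.24]])

```text
clock: 15.35
tcp_pos: [532.4, 171.8, 56.9]
ee_rot: [-180.0, -0.1, 141.4]
force: [1.7, 0.4, 0.6]
opening: 0.0
```

```bash
python3 -c "
from h import *
st();sweep(range(130,161,3))"
```

```text
15.35 board [-37.8 159.9] z 56.9 [-1.800e+02 -1.000e-01  1.414e+02] F [1.7 0.4 0.6] op 0.0 j [-47.  19.  28. 108. -11.  56.  38.]
[537. 174.  57.] dp [-0.04, 0.08, -0.0] turn [-0.0, -0.01, 0.15]
[533. 172.  57.] dp [-0.01, 0.01, -0.0] turn [-0.0, -0.01, -0.0]
[530. 170.  57.] dp [0.01, -0.06, -0.0] turn [-0.0, -0.01, -0.15]
[526. 167.  57.] dp [0.03, -0.13, -0.0] turn [-0.0, -0.01, -0.3]
[523. 164.  57.] dp [0.05, -0.2, -0.0] turn [-0.0, -0.01, -0.45]
[519. 161.  57.] dp [0.06, -0.27, -0.0] turn [-0.0, -0.01, -0.6]
[516. 158.  57.] dp [0.07, -0.35, -0.0] turn [-0.0, -0.01, -0.75]
[513. 155.  57.] dp [0.07, -0.42, -0.0] turn [-0.0, -0.01, -0.9]
[511. 152.  57.] dp [0.07, -0.49, -0.0] turn [-0.0, -0.01, -1.05]
[508. 148.  57.] dp [0.07, -0.56, -0.0] turn [-0.0, -0.01, -1.2]
[506. 144.  57.] dp [0.06, -0.64, -0.0] turn [-0.0, -0.01, -1.35]
```

Call:
apply_moves(fingers=[1,1,1,1,1,1], dp=[[0.01,-0.06,0],[0.02,-0.1,0],[0.03,-0.13,0],[0.04,-0.17,0],[0.05,-0.2,0],[0.05,-0.2,0]], turn=[[0,0,-0.1],[0,0,-0.2],[0,0,-0.3],[0,0,-0.4],[0,0,-0.45],[0,0,-0.45]])

```text
clock: 16.1
tcp_pos: [523.2, 163.9, 56.9]
ee_rot: [-180.0, -0.0, 145.0]
force: [1.3, 2.5, 0.4]
opening: 0.6
```

```bash
python3 -c "
from h import *
st();sweep(range(140,165,3))"
```

```text
16.1 board [-47.8 152.8] z 56.9 [-180.   -0.  145.] F [1.3 2.5 0.4] op 0.6 j [-46.  17.  28. 110. -10.  55.  41.]
[525. 166.  57.] dp [-0.0, 0.05, -0.0] turn [-0.0, -0.0, 0.09]
[522. 163.  57.] dp [0.02, -0.02, -0.0] turn [-0.0, -0.0, -0.06]
[518. 160.  57.] dp [0.03, -0.1, -0.0] turn [-0.0, -0.0, -0.21]
[515. 157.  57.] dp [0.04, -0.17, -0.0] turn [-0.0, -0.0, -0.36]
[512. 154.  57.] dp [0.05, -0.24, -0.0] turn [-0.0, -0.0, -0.51]
[510. 150.  57.] dp [0.05, -0.31, -0.0] turn [-0.0, -0.0, -0.66]
[507. 147.  57.] dp [0.05, -0.39, -0.0] turn [-0.0, -0.0, -0.81]
[505. 143.  57.] dp [0.05, -0.46, -0.0] turn [-0.0, -0.0, -0.96]
[503. 139.  57.] dp [0.04, -0.53, -0.0] turn [-0.0, -0.0, -1.11]
```

Call:
apply_moves(fingers=[1,1,1,1], dp=[[0.02,-0.05,0],[0.03,-0.1,0],[0.04,-0.14,0],[0.04,-0.14,0]], turn=[[0,0,-0.1],[0,0,-0.2],[0,0,-0.3],[0,0,-0.3]])

```text
clock: 16.6
tcp_pos: [517.9, 159.1, 57.3]
ee_rot: [179.9, 0.1, 147.4]
force: [8.1, 5.5, -4.1]
opening: 0.6
```

Call:
apply_moves(fingers=[1,1,1], dp=[[0,-0.04,0],[0,-0.07,0],[0,-0.07,0]], turn=[[0,0,0],[0,0,0],[0,0,0]])

```text
clock: 16.98
tcp_pos: [517.4, 158.6, 57.8]
ee_rot: [179.6, 0.2, 147.5]
force: [16.4, 13.9, -11.5]
opening: 0.3
```

```bash
python3 -c "
from h import *
st();sweep(range(146,165,3))
crop('top',195,140,160,120,5,'pics/t6.png')"
```

```text
16.975 board [-54. 148.] z 57.8 [179.6   0.2 147.5] F [ 16.4  13.9 -11.5] op 0.3 j [-46.  16.  28. 111.  -9.  54.  44.]
[518. 160.  57.] dp [0.0, 0.03, 0.01] turn [0.05, 0.03, 0.11]
[515. 157.  57.] dp [0.02, -0.04, 0.01] turn [0.05, 0.03, -0.04]
[512. 154.  57.] dp [0.03, -0.11, 0.01] turn [0.05, 0.03, -0.19]
[510. 150.  57.] dp [0.04, -0.18, 0.01] turn [0.05, 0.03, -0.34]
[507. 147.  57.] dp [0.04, -0.26, 0.01] turn [0.05, 0.03, -0.49]
[505. 143.  57.] dp [0.04, -0.33, 0.01] turn [0.05, 0.03, -0.64]
[503. 139.  57.] dp [0.03, -0.4, 0.01] turn [0.05, 0.03, -0.79]
```

View pics/t6.png

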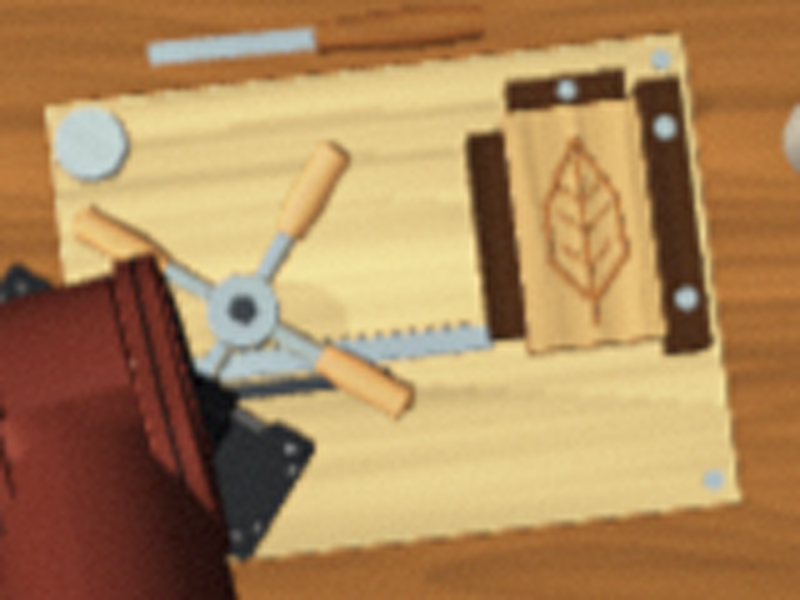

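The picture shows the panel closed between both jaws (left edge on the jaw, right edge on the fixed jaw) and still at the stop, and the spoke push stalled at about 21 N. I'll back off along the tool's +y and then rise.

Call:
apply_moves(fingers=[1,1,1,1,1,1,1,1,1,1,1,1,1,1], dp=[[0,0.1,0],[0,0.25,0],[0,0.45,0],[0,0.5,0],[0,0.5,0],[0,0.5,-0.5],[0,0.5,-1.0],[0,0.5,-1.7],[0,0.5,-2.3],[0,0.5,-2.7],[0,0.5,-2.7],[0,0.5,-2.7],[0,0.5,-2.7],[0,0.5,-2.7]], turn=[[0,0,0],[0,0,0],[0,0,0],[0,0,0],[0,0,0],[0,0,0],[0,0,0],[0,0,0],[0,0,0],[0,0,0],[0,0,0],[0,0,0],[0,0,0],[0,0,0]])

```text
clock: 18.77
tcp_pos: [530.2, 180.2, 218.2]
ee_rot: [-179.9, -0.0, 147.4]
force: [-0.3, -0.1, 0.6]
opening: 0.6
```

```bash
python3 -c "
from h import *
st()
crop('top',195,140,160,120,5,'pics/t7.png')"
```

```text
18.775 board [-39.3 168.4] z 218.2 [-179.9   -0.   147.4] F [-0.3 -0.1  0.6] op 0.6 j [-49.   9.  29.  98.  -5.  74.  38.]
```

View pics/t7.png

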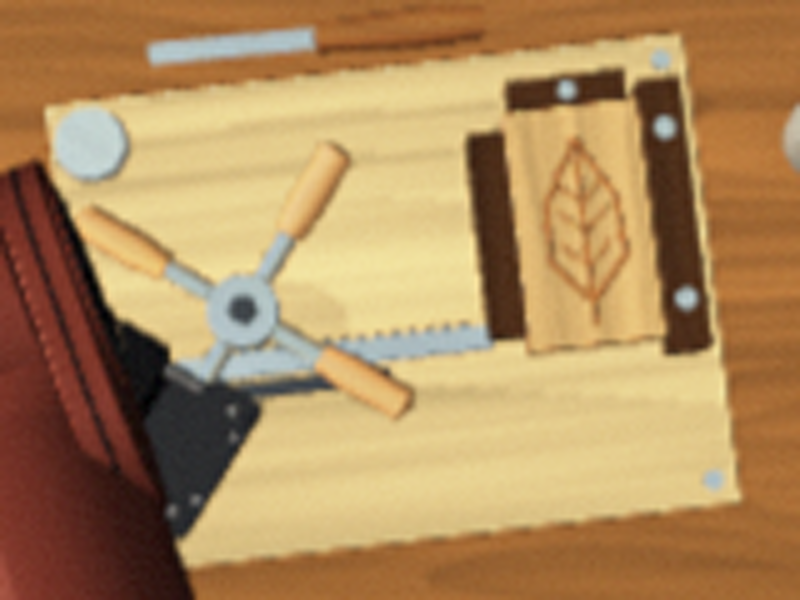

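The wheel and jaw have not moved since I let go (spoke ends at (330,148) and (405,410)). The panel is at the stop and parallel to the fixed jaw, and the gripper is clear at z 218. I'm handing in.

```bash
python3 -c "
from h import *
b=np.load('b.npy');m=camera_model('top')
P=[Bi(ray(m,nat(u),48),b) for u in [(503,112),(638,98),(665,340),(528,353)]]
print(np.mean(P,0),P[0]-P[3],P[1]-P[2])
print(job_done());st()"
```

```text
[  29.14107299 -114.70686413] [140.66502883  -2.42218529] [141.48994818  -1.86227524]
the job is handed in; nothing more can be done
None
the job is handed in; nothing more can be done
```

I pushed the panel against the end stop with the open fingertips, and the push stalled there at about 22 N. I then turned the handwheel anticlockwise with one sweep of a spoke, from about 17° to 146°. That closed the jaw on the panel, and I leaned on the spoke with about 21 N before backing off and lifting clear.

**Last checks:** the final top picture put the panel at about (29.1, -114.7) on the board, against a target of (30, -115). It was square to within about 0.02 rad. The wheel and jaw looked the same before and after letting go, and the tool force was about 0 with the gripper at z 218 mm. The bystanders in that picture looked unmoved, but I did not measure them and it did not show all of them.

**Not measured:** I could not read the jaw contact forces directly. That the clamp holds is inferred from the stalled push and the unchanged wheel. `job_done()` gave no verdict. No check failed or disagreed.

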